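Clip the battery cover home on the cell counter

ROBOT

A 6-joint arm with a two-finger parallel gripper is mounted at the origin on the work surface. World frame = base frame: x ahead of the robot, y to its left, z up, the work surface at z = 0. Lengths are in mm, angles in rad, forces in N, time in s.
With the tool pointing down it reaches from about 275 to 750 mm from the base axis. Payload 10.2 kg.
Tool frame: the origin (TCP) lies on the centre line of the jaws, within the pads' length; the fingertips stand 19 mm ahead of it and the grasp point (between the pads) is the TCP (bot.finger_overhang is the distance from the TCP to the fingertips, in mm); z points along the fingers, y is the direction in which the jaws open and shut (so a half turn about z gives the same grasp; the last joint's range is limited). The gripper opens to 85 mm and grips with 20 to 120 N. Pads are 22 mm wide; open, the fingers measure 114 mm over their backs; the gripper's body (76 mm by 85 mm) begins 54 mm behind the grasp point. The pads swing forward as they close: fully open they stand 13 mm farther back than shut.
Start: joints at [0.984, 0.313, 1.498, -0, 1.331, -0.223], TCP at [186.823, 490.641, 226.194] pointing down, gripper open.
Joint ranges: [-2.94, 2.94], [-0.97, 2.17], [0.19, 2.56], [-1.23, 4.37], [0.02, 3.11], [-2.88, 2.88]. Speed limits (rad/s): [2.39, 2.39, 3.01, 3.14, 3.14, 3.14].

INTERFACE

Orientations are given as a rotation vector (axis times angle).
In Python, from bench import bot gives the robot as it stands.
- The arm moves only by the shell command python3 -m creep 'ROWS'. ROWS is text: rows parted by semicolons, each of 5 numbers parted by spaces: the gripper's target within -1 to 1 (fully open at 1, half-way at 0, shut at -1), then the shift along the tool's x, y, z in m, then the turn about the tool's z in degrees. A call has 1 to 5 rows; each row is the pose to reach, as a shift and turn from the pose commanded when the call began, along the tool's axes at that moment; what a row does not reach only later rows make up. A row lasts 1/12 s, in which the tool goes at most 41.7 mm and 7.16 degrees, less where a joint would pass 70% of its speed; a pose out of reach is approached as far as the arm can. A call with a gripper value outside its range is refused whole. The fingers move at their own pace and stop on an object; the grip force is fixed at half the most. Time passes only in rows, so rows that repeat a pose let the fingers close. It gives the time, the measured TCP pose, the force and the opening at its end, in the units of the state.
- bot.get_obs(): the state, without advancing time (a new reading comes with each control period).
- bot.grab_frame(name): name is "side" or "top" or "wrist"; returns the picture (420x560x3 uint8, red, green, blue); there is no depth.
- bot.get_calibration(name): a dict with "intrinsics" (3x3 intrinsics, pixels), "dist" ([k1, k2, p1, p2, k3] as OpenCV has them; the pictures are not rectified), "cam_to_world" (4x4, takes a point from camera to world coordinates). Camera axes: x right, y up, looking along -z (the intrinsics and any distortion apply to the point x, -y, -z); pixel columns grow to the right and rows downward; lengths in mm; the calibration is good to about 2 mm. A picture is of the moment at which its call begins: read the wrist's pose just before it. get_calibration takes no time and is no camera call; for the wrist camera it gives the pose at the moment of the call.
- bot.finish_job(): hands the job in, once; it reports no verdict.
The state is a dict: "clock": time; "q": joint angles; "joint_vel": joint speeds; "joint_efforts": joint torques, N m; "eef_pos": TCP position; "tcp_rot": TCP orientation; "wrist_force": force on the tool from outside, world axes, zero at the start; "wrist_torque": the same for the moment, N m; "width": finger opening in mm.
Only numpy, scipy, OpenCV 4.12 (cv2) and the standard library are available. Lean on these libraries where they do the work, as an engineer would, in place of code of your own. Each camera call takes 0.05 s, during which the arm holds its last target. There are 200 camera calls.

TASK

The battery cover of the blood-cell counter (the grey desk instrument with the keypad and the green window) has been laid over its bay but stands up on its clips. Press it down corner by corner until every clip has clicked and the cover lies flat and fully home on the housing, and leave the oil bottle beside it standing where it is.

Things in the scene. Friction and masses are not known exactly. Their poses are not given: they have to be found in the camera images.
- cover_top (a point): Battery cover: grey plate 140 (x) x 110 (y) x 5 mm, rigid, loose; 4 thumb marks over its clips at x +-50, y +-35. Point: centre of its top face, z up. At the start all corners stand 11 mm above home. Some 6 to 10 N straight down on a mark, aimed within 10 mm, clicks a corner in for good; the diagonally opposite one rises up to 10 mm more until pressed.
- bay_rim (a point): Centre of the counter's bay opening, on its housing's flat top, 62 mm above the desk; axes as the cover's, keypad on the -x side. Housing top 150 (x) x 220 (y) mm, fixed. Home: the cover's underside lies on the housing all round, cover_top 5 mm above this point (16 mm at the start). The other grey unit has a like cover, already home, but no keypad or window.
- oil_bottle: Bystander: amber glass bottle with a black cap, 28 mm across, 62 mm high, loose, standing between the two grey instruments. Origin: centre of its underside, z up.
Not all that is in view belongs to the job. What is shaped like the part that bears cover_top but purple is not meant.

How it is judged (in metres and radians):
On the way:
1. a first corner has clicked in while the opposite side of the cover still stands up (angle between the z axis of cover_top and the z axis of bay_rim, either way round above 0.05 rad), for 0.1 s.
At the end, for the whole second after the job is handed in: The cover lies flat and fully home over the counter's bay: its top centre no more than 7.2 mm above the housing top (5 mm is home), tilted less than 0.03 rad against it, within 10 mm of the bay's centre (z of cover_top in the frame of bay_rim below 0.0072 m and angle between the z axis of cover_top and the z axis of bay_rim, either way round below 0.03 rad and horizontal distance between cover_top and bay_rim below 0.01 m); the robot touches nothing.
It fails at once if the oil bottle is pushed more than 30 mm or tipped over (distance of oil_bottle from where it was at the start of the episode above 0.03 m or angle between oil_bottle's own z axis and vertical above 0.5 rad).
It also fails if it takes over 38 s, if anything falls off the work surface, if the arm or the gripper's body presses on something with over 40 N, if the wrist force passes 120 N, or if a joint passes its speed limit or range.

## Working session

There is one attempt and no reset: what is moved stays moved. The work goes in short steps, Python scripts to look and compute and a shell command to move; the robot and the scene stay as the last step left them, time stands still between calls to the robot, and variables do not carry over. Pictures are saved under pics/ and viewed, about 8 in all and at most 12, crops included, and the job is handed in when it is done.

```bash
mkdir -p pics
python3 - <<'E'
from bench import bot
import cv2
for n in("top","side"):
    cv2.imwrite(f"pics/{n}0.png",bot.grab_frame(n)[:,:,::-1])
    c=bot.get_calibration(n);print(n,c)
o=bot.get_obs();print(o)
E
```

```text
top {'intrinsics': array([[384.08839131,   0.        , 279.03375983],
       [  0.        , 384.08839131, 210.71649818],
       [  0.        ,   0.        ,   1.        ]]), 'dist': array([-0.01291532,  0.        ,  0.        ,  0.        ,  0.        ]), 'cam_to_world': array([[ 2.87912510e-02,  9.92897780e-01, -1.15434238e-01,
         4.07010041e+02],
       [-9.99561690e-01,  2.93941056e-02,  3.52331049e-03,
        -9.17750576e+01],
       [ 6.89137334e-03,  1.15282201e-01,  9.93308876e-01,
         1.31426801e+03],
       [ 0.00000000e+00,  0.00000000e+00,  0.00000000e+00,
         1.00000000e+00]])}
side {'intrinsics': array([[511.50405714,   0.        , 273.97958465],
       [  0.        , 511.50405714, 210.89621171],
       [  0.        ,   0.        ,   1.        ]]), 'dist': array([-0.04306129,  0.        ,  0.        ,  0.        ,  0.        ]), 'cam_to_world': array([[ 9.88224537e-01,  6.26401604e-02, -1.39601128e-01,
         3.67761817e+02],
       [-1.51611971e-01,  5.23945670e-01, -8.38149596e-01,
        -1.26862829e+03],
       [ 2.06415816e-02,  8.49445199e-01,  5.27272965e-01,
         8.25081258e+02],
       [ 0.00000000e+00,  0.00000000e+00,  0.00000000e+00,
         1.00000000e+00]])}
{'clock': 0.1, 'q': array([ 9.83630853e-01,  3.13424701e-01,  1.49832901e+00, -5.19343338e-06,
        1.33100437e+00, -2.23451321e-01]), 'joint_vel': array([-3.47982308e-04, -1.69602694e-03, -1.96497960e-03, -7.99239417e-05,
       -1.28242707e-03, -2.41262985e-04]), 'joint_efforts': array([ 1.89582606e-03, -4.12897003e+01, -2.60139889e+01, -2.72438810e-04,
        2.97525366e-03,  3.68425265e-05]), 'eef_pos': array([186.67818689, 490.44992168, 225.68870428]), 'tcp_rot': array([-5.68092676e-01, -3.08933881e+00,  1.68521641e-03]), 'wrist_force': array([ 0.22410091, -0.34343363, -0.01472559]), 'wrist_torque': array([-0.02697237, -0.02939859,  0.03296427]), 'width': 85.63998960951697}
```

View pics/top0.png

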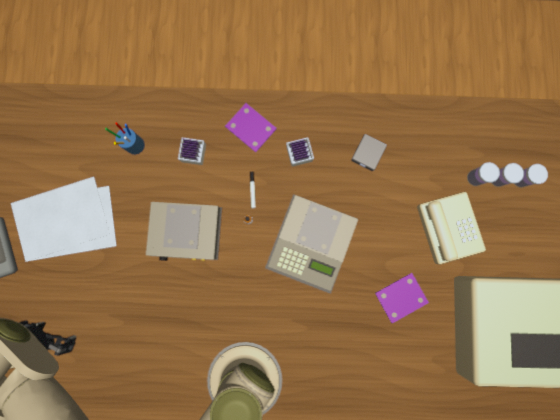

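View pics/side0.png

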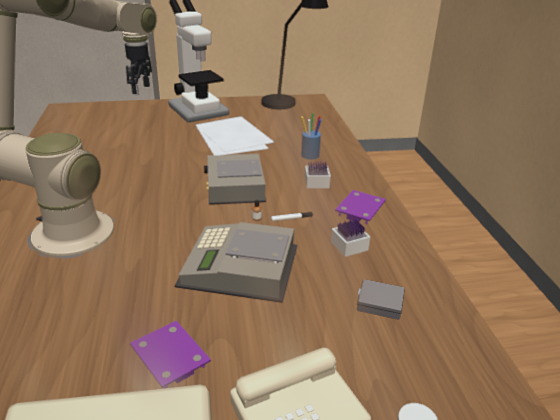

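The counter is the right-hand unit in the top view (about 315,240), since it has the keypad (293,262) and green window (321,268). The left unit (183,230) has neither. The purple plates (251,127) and (402,298) are decoys. The bottle is at about (248,219). I'll confirm this in one enlarged crop.

Run:
```python
import cv2,numpy as np
a=cv2.imread("pics/top0.png")[185:300,235:370]; b=cv2.imread("pics/side0.png")[195:300,175:310]
f=lambda i:cv2.resize(i,(560,int(i.shape[0]*560/i.shape[1])),interpolation=cv2.INTER_CUBIC)
a,b=f(a),f(b);a=cv2.resize(a,(400,int(a.shape[0]*400/560)));b=cv2.resize(b,(400,a.shape[0]))
cv2.imwrite("pics/crop.png",np.hstack([a,b]))
```

```text
(no output)
```

View pics/crop.png

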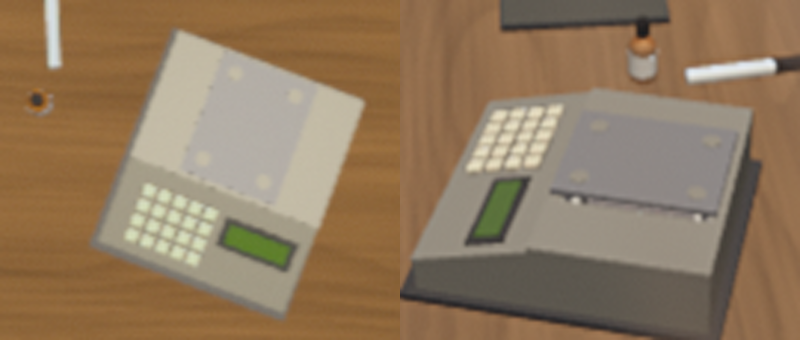

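```bash
cat > h.py <<'E'
import numpy as np,cv2
from bench import bot
def ray(n,uv,z):
    c=bot.get_calibration(n);T=c["cam_to_world"]
    p=cv2.undistortPoints(np.array(uv,float).reshape(-1,1,2),c["intrinsics"],c["dist"])[:,0]
    d=np.c_[p[:,0],-p[:,1],-np.ones(len(p))]@T[:3,:3].T;o=T[:3,3]
    return o+d*((z-o[2])/d[:,2])[:,None]
E
python3 - <<'E'
from h import *
t=np.array([[203,158],[264,182],[296,97],[235,73]])/2.963+[235,185]
s=np.array([[577-400,178],[598-400,125],[712-400,141],[697-400,192]])/[2.963,3.238]+[175,195]
for n,p in(("top",t),("side",s)):
    P=ray(n,p,78);print(n,P.round(1),P.mean(0),np.linalg.norm(np.diff(P,axis=0),axis=1))
    for i in(0,1): pass
P=ray("top",t,78);d=P[3]-P[0]+P[2]-P[1];print(np.degrees(np.arctan2(d[1],d[0])))
print("bottle",ray("top",[[235+37/2.963,185+100/2.963]],62),ray("side",[[175+242/2.963,195+27/3.238]],62))
# housing corners top crop
print(ray("top",np.array([[177,30],[363,101],[320,228],[133,156]])/2.963+[235,185],62))
E
```

```text
top [[ 463.7 -177.4   78. ]
 [ 439.6 -244.    78. ]
 [ 533.2 -277.6   78. ]
 [ 557.6 -210.4   78. ]] [ 498.51669949 -227.38019297   78.        ] [70.84665408 99.3594451  71.47478646]
side [[ 441.9 -249.8   78. ]
 [ 466.3 -181.    78. ]
 [ 561.3 -215.1   78. ]
 [ 538.2 -279.7   78. ]] [ 501.92635465 -231.42096822   78.        ] [ 72.99949624 100.94765134  68.63112571]
-19.56475004545225
bottle [[523.02679949   6.22409423  62.        ]] [[526.30962852  -8.68708141  62.        ]]
[[ 605.83107609 -146.50791475   62.        ]
 [ 532.52436909 -354.34842799   62.        ]
 [ 391.73970973 -308.04802265   62.        ]
 [ 464.37293184 -101.53565642   62.        ]]
```

Sizes (70/100 mm) match, and the two cameras agree to about 4 mm. Cover centre is about (500,-229), x-axis yaw -19.5°. Next I work out the shifts.

```bash
cat >> h.py <<'E'
from scipy.spatial.transform import Rotation as R
def shift(p):
    o=bot.get_obs();M=R.from_rotvec(o["tcp_rot"]).as_matrix()
    return (M.T@(np.array(p)-o["eef_pos"])/1000).round(4)
C=np.array([500,-229.]);y=np.radians(-19.5);ux=np.array([np.cos(y),np.sin(y)]);uy=np.array([-ux[1],ux[0]])
def marks(C=C): return {(a,b):C+50*a*ux+35*b*uy for a in(1,-1) for b in(1,-1)}
E
python3 - <<'E'
from h import *
M=R.from_rotvec(bot.get_obs()["tcp_rot"]).as_matrix();print(M.round(3))
print(shift([*C,226]));print(shift([*(C-60*ux),226]))
print({k:v.round(1) for k,v in marks().items()})
E
```

```text
[[-0.935  0.356 -0.001]
 [ 0.356  0.935 -0.001]
 [ 0.    -0.001 -1.   ]]
[-5.488e-01 -5.609e-01  2.000e-04]
[-4.888e-01 -5.623e-01  2.000e-04]
{(1, 1): array([ 558.8, -212.7]), (1, -1): array([ 535.4, -278.7]), (-1, 1): array([ 464.6, -179.3]), (-1, -1): array([ 441.2, -245.3])}
```

```bash
python3 -m creep '-1 -0.027 -0.028 0 0;-1 -0.055 -0.056 0 0;-1 -0.082 -0.084 0 0;-1 -0.11 -0.112 0 0;-1 -0.137 -0.14 0 0'
python3 -m creep '-1 -0.027 -0.028 0 0;-1 -0.055 -0.056 0 0;-1 -0.082 -0.084 0 0;-1 -0.11 -0.112 0 0;-1 -0.137 -0.14 0 0'
python3 -m creep '-1 -0.027 -0.028 0 0;-1 -0.055 -0.056 0 0;-1 -0.082 -0.084 0 0;-1 -0.11 -0.112 0 0;-1 -0.137 -0.14 0 0'
```

```text
clock: 0.52
eef_pos: [265.1, 309.3, 225.9]
tcp_rot: [-0.567, -3.09, 0.0]
wrist_force: [1.8, 0.9, 0.8]
width: 25.5
clock: 0.93
eef_pos: [343.4, 129.6, 226.2]
tcp_rot: [0.568, 3.09, 0.0]
wrist_force: [0.9, 0.2, 0.2]
width: 0.1
clock: 1.35
eef_pos: [421.7, -50.2, 226.1]
tcp_rot: [-0.569, -3.09, -0.0]
wrist_force: [0.5, 1.1, -0.2]
width: -0.2
```

Now to a spot over the cover, then a wrist view to refine.

```bash
python3 -m creep '-1 -0.027 -0.028 0 0;-1 -0.055 -0.056 0 0;-1 -0.08 -0.084 0 0;-1 -0.1 -0.112 0 0;-1 -0.1 -0.14 0 0'; python3 -m creep '-1 0 0 0 0;-1 0 0 0 0'
python3 - <<'E'
from h import *
c=bot.get_calibration("wrist");print(c["cam_to_world"].round(3))
cv2.imwrite("pics/w1.png",bot.grab_frame("wrist")[:,:,::-1])
T=c["cam_to_world"]
for k,v in marks().items():
    q=T[:3,:3].T@(np.array([*v,78])-T[:3,3]);q=q*[1,-1,-1]
    print(k,cv2.projectPoints(q.reshape(1,3),np.zeros(3),np.zeros(3),c["intrinsics"],c["dist"])[0].ravel().round())
np.savez("w1.npz",T=T,K=c["intrinsics"],d=c["dist"])
E
```

```text
clock: 1.77
eef_pos: [466.3, -217.1, 225.3]
tcp_rot: [-0.569, -3.089, -0.0]
wrist_force: [0.1, 0.0, -0.4]
width: 0.3
clock: 1.93
eef_pos: [464.6, -215.4, 225.6]
tcp_rot: [-0.572, -3.088, -0.001]
wrist_force: [-0.6, 0.4, 0.3]
width: 0.3
[[ 3.58000e-01 -8.92000e-01 -2.76000e-01  3.93901e+02]
 [ 9.34000e-01  3.42000e-01  1.06000e-01 -1.88214e+02]
 [-0.00000e+00 -2.96000e-01  9.55000e-01  3.73471e+02]
 [ 0.00000e+00  0.00000e+00  0.00000e+00  1.00000e+00]]
(1, 1) [314. 271.]
(1, -1) [251. 273.]
(-1, 1) [315. 183.]
(-1, -1) [246. 185.]
```

View pics/w1.png

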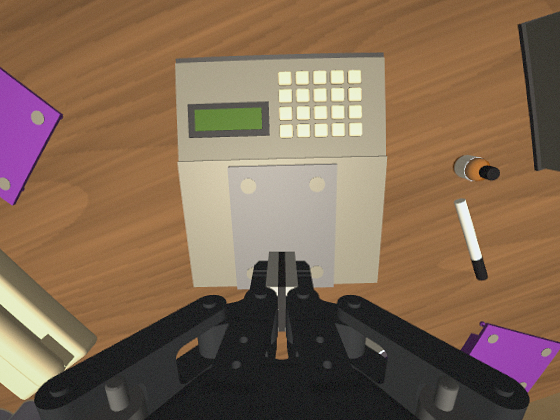

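The wrist view shows marks at (248,187), (318,184), (317,271) and (250,271), each within about 4 px of my prediction. Going to the (+x,+y) mark.

```bash
python3 -m creep '-1 -0.035 0.014 0 0;-1 -0.07 0.029 0.01 0;-1 -0.087 0.036 0.04 0;-1 -0.087 0.036 0.08 0;-1 -0.087 0.036 0.115 0'; python3 -m creep '-1 0 0 0.003 0;-1 0 0 0.006 0;-1 0 0 0.007 0'
python3 - <<'E'
from h import *
m=marks()[1,1];print(shift([*m,100]))
E
```

```text
clock: 2.4
eef_pos: [559.9, -209.8, 109.1]
tcp_rot: [-0.564, -3.09, -0.0]
wrist_force: [0.3, -0.5, -0.6]
width: -0.1
clock: 2.65
eef_pos: [560.1, -211.7, 106.1]
tcp_rot: [0.567, 3.088, -0.001]
wrist_force: [0.4, -0.4, 0.7]
width: -0.0
[ 0.0008 -0.0014  0.0061]
```

```bash
python3 -m creep '-1 0 0 0.002 0;-1 0 0 0.004 0;-1 0 0 0.006 0;-1 0 0 0.007 0;-1 0 0 0.008 0'; python3 -m creep '-1 0 0 0.001 0;-1 0 0 0.002 0;-1 0 0 0.003 0;-1 0 0 0.003 0'
```

```text
clock: 3.07
eef_pos: [559.3, -211.9, 96.5]
tcp_rot: [0.568, 3.089, -0.0]
wrist_force: [0.1, 0.1, -0.9]
width: 0.1
clock: 3.4
eef_pos: [559.1, -211.8, 93.0]
tcp_rot: [-0.568, -3.089, -0.0]
wrist_force: [0.2, -0.7, -0.0]
width: -0.1
```

```bash
python3 -c "
from bench import bot;print(bot.finger_overhang)"; python3 -m creep '-1 0 0 0.001 0;-1 0 0 0.002 0;-1 0 0 0.003 0;-1 0 0 0.003 0'; python3 -m creep '-1 0 0 0.001 0;-1 0 0 0.002 0;-1 0 0 0.003 0;-1 0 0 0.003 0'
python3 - <<'E'
from h import *
a=bot.grab_frame("wrist")[:,:,::-1];b=bot.grab_frame("side")[180:310,150:323,::-1]
cv2.imwrite("pics/w2.png",np.hstack([a[100:,100:460][:,:],cv2.resize(b,(426,320),interpolation=2)]))
E
```

```text
19.0
clock: 3.73
eef_pos: [559.1, -211.8, 89.9]
tcp_rot: [-0.568, -3.089, -0.0]
wrist_force: [0.6, 0.8, 0.0]
width: 0.1
clock: 4.07
eef_pos: [559.1, -211.8, 86.9]
tcp_rot: [-0.568, -3.089, -0.0]
wrist_force: [0.4, -0.6, -1.2]
width: 0.2
```

View pics/w2.png

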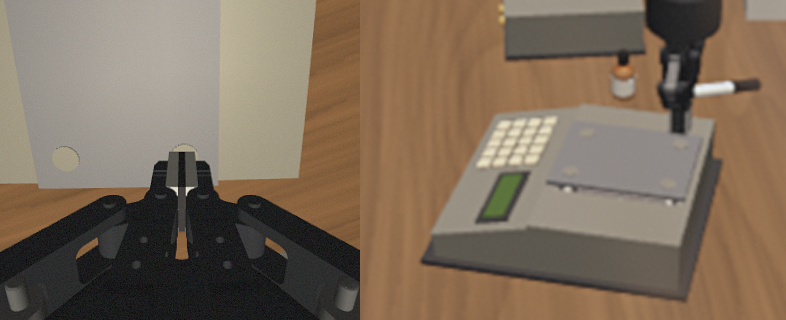

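The tip sits over the mark (its edge shows at 184,150) and no contact yet, so I keep descending slowly.

```bash
python3 -m creep '-1 0 0 0.001 0;-1 0 0 0.002 0;-1 0 0 0.003 0;-1 0 0 0.003 0'; python3 -m creep '-1 0 0 0.001 0;-1 0 0 0.002 0;-1 0 0 0.002 0'; python3 -m creep '-1 0 0 0.001 0;-1 0 0 0.002 0;-1 0 0 0.002 0'
```

```text
clock: 4.5
eef_pos: [559.1, -211.8, 83.9]
tcp_rot: [-0.568, -3.089, -0.0]
wrist_force: [0.8, -1.0, 0.5]
width: 0.1
clock: 4.75
eef_pos: [559.1, -211.8, 82.0]
tcp_rot: [-0.568, -3.089, -0.0]
wrist_force: [0.2, 0.5, -0.1]
width: 0.4
clock: 5.0
eef_pos: [559.1, -211.8, 80.0]
tcp_rot: [-0.568, -3.089, -0.0]
wrist_force: [0.2, -0.7, -0.5]
width: -0.1
```

Run:
```python
from h import *
a=bot.grab_frame("wrist")[:,:,::-1];b=bot.grab_frame("side")[200:290,200:320,::-1]
cv2.imwrite("pics/w3.png",np.hstack([a[100:,100:460][:,:],cv2.resize(b,(426,320),interpolation=2)]))
def pr(n,p):
    c=bot.get_calibration(n);T=c["cam_to_world"];q=T[:3,:3].T@(np.array(p)-T[:3,3])*[1,-1,-1]
    return cv2.projectPoints(q.reshape(1,3),np.zeros(3),np.zeros(3),c["intrinsics"],c["dist"])[0].ravel()
e=bot.get_obs()["eef_pos"]-[0,0,19]
u=pr("wrist",e);v=pr("side",e);print("tip pred wrist",u-[100,100],"side",360+(v[0]-200)*3.55,(v[1]-200)*3.556)
for z in(67,78):
  m=marks()[1,1];u=pr("wrist",[*m,z]);v=pr("side",[*m,z]);print(z,u-[100,100],360+(v[0]-200)*3.55,(v[1]-200)*3.556)
```

```text
tip pred wrist [181.44988667 147.77826654] side 640.8416813534216 153.8254727838258
67 [179.86636721 151.80829721] 640.7136942993995 147.92757292607217
78 [179.75807677 160.28845928] 641.1103961109941 135.40050723739006
```

View pics/w3.png

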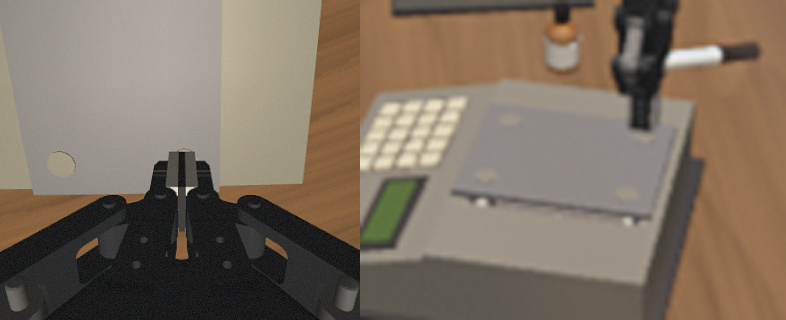

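The side view puts the real fingertip near (641,128), about 20 mm higher than the stated overhang implies, and so just above the mark (641,137). I'll trust force and keep going.

```bash
for i in 1; do python3 -m creep '-1 0 0 0.001 0;-1 0 0 0.002 0;-1 0 0 0.003 0;-1 0 0 0.003 0'; done; python3 -m creep '-1 0 0 0.001 0;-1 0 0 0.002 0;-1 0 0 0.002 0'
```

```text
clock: 5.43
eef_pos: [559.1, -211.8, 76.9]
tcp_rot: [-0.568, -3.089, -0.0]
wrist_force: [-0.3, -0.7, -0.5]
width: -0.0
clock: 5.68
eef_pos: [559.2, -211.8, 75.0]
tcp_rot: [-0.568, -3.089, -0.0]
wrist_force: [-0.4, -0.1, 0.3]
width: -0.2
```

```bash
python3 -m creep '-1 0 0 0.001 0;-1 0 0 0.002 0;-1 0 0 0.002 0'; python3 -m creep '-1 0 0 0.001 0;-1 0 0 0.002 0;-1 0 0 0.002 0'
```

```text
clock: 5.93
eef_pos: [559.2, -211.8, 73.0]
tcp_rot: [-0.568, -3.089, -0.0]
wrist_force: [-0.1, 0.3, -0.3]
width: -0.4
clock: 6.18
eef_pos: [559.4, -211.9, 71.4]
tcp_rot: [0.568, 3.089, -0.0]
wrist_force: [-0.6, 1.4, 3.6]
width: -0.0
```

Contact at TCP z of about 72, so home should be about 61.

```bash
python3 -m creep '-1 0 0 0.001 0;-1 0 0 0.002 0;-1 0 0 0.003 0;-1 0 0 0.003 0'; python3 -m creep '-1 0 0 0.001 0;-1 0 0 0.002 0;-1 0 0 0.003 0;-1 0 0 0.003 0'
```

```text
clock: 6.52
eef_pos: [560.0, -211.8, 69.2]
tcp_rot: [0.568, 3.087, -0.0]
wrist_force: [1.3, 2.4, 5.6]
width: -0.1
clock: 6.85
eef_pos: [559.8, -211.9, 65.5]
tcp_rot: [0.568, 3.088, -0.0]
wrist_force: [2.1, 0.6, 2.9]
width: -0.2
```

```bash
python3 -m creep '-1 0 0 0.001 0;-1 0 0 0.002 0;-1 0 0 0.003 0;-1 0 0 0.003 0'; python3 -m creep '-1 0 0 0.001 0;-1 0 0 0.001 0;-1 0 0 0.002 0;-1 0 0 0.002 0'
```

```text
clock: 7.18
eef_pos: [560.0, -212.2, 64.8]
tcp_rot: [0.567, 3.087, -0.002]
wrist_force: [-3.4, 3.1, 19.5]
width: -0.0
clock: 7.52
eef_pos: [560.0, -212.7, 63.5]
tcp_rot: [0.567, 3.087, -0.003]
wrist_force: [-5.9, 2.6, 26.3]
width: -0.2
```

```bash
python3 -m creep '-1 0 0 -0.02 0;-1 0 0 -0.04 0;-1 0 0 -0.06 0;-1 0.02 0 -0.07 0;-1 0.02 0 -0.07 0'
python3 - <<'E'
from h import *
a=bot.grab_frame("wrist")[:,:,::-1];b=bot.grab_frame("side")[200:290,200:320,::-1]
cv2.imwrite("pics/w4.png",np.hstack([a[100:,100:460][:,:],cv2.resize(b,(426,320),interpolation=2)]))
print(shift([*marks()[-1,-1],100]),bot.get_obs()["eef_pos"])
E
```

```text
clock: 7.93
eef_pos: [539.4, -204.4, 132.0]
tcp_rot: [0.568, 3.089, -0.001]
wrist_force: [-0.9, -0.4, 0.7]
width: 0.0
[ 0.0781 -0.0732  0.03  ] [ 540.21957417 -204.73266959  129.95284853]
```

View pics/w4.png

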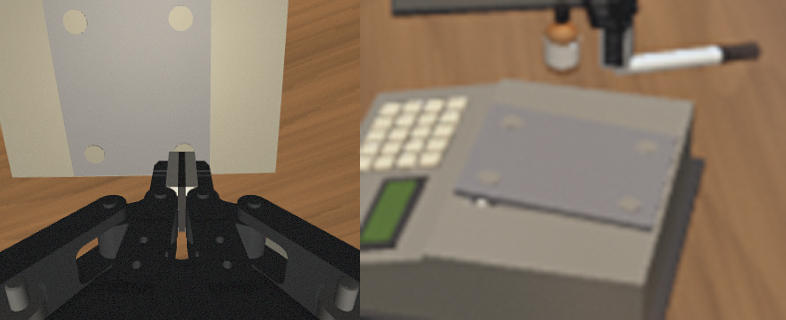

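The (+x,+y) corner went down and the keypad-side edge now stands up (clip visible at 483,202). Next is the diagonal mark (-x,-y).

```bash
python3 -m creep '-1 0.028 -0.026 0 0;-1 0.056 -0.052 0 0;-1 0.078 -0.073 0.005 0;-1 0.078 -0.073 0.025 0;-1 0.078 -0.073 0.036 0'; python3 -m creep '-1 0 0 0.002 0;-1 0 0 0.004 0;-1 0 0 0.004 0'; python3 -m creep '-1 0 0 0.002 0;-1 0 0 0.004 0;-1 0 0 0.004 0'; python3 -c "
from h import *
print(shift([*marks()[-1,-1],85]))"
```

```text
clock: 8.45
eef_pos: [440.2, -245.7, 92.3]
tcp_rot: [-0.572, -3.087, -0.002]
wrist_force: [1.0, 0.5, -0.4]
width: -0.1
clock: 8.7
eef_pos: [441.9, -245.2, 89.9]
tcp_rot: [-0.568, -3.089, -0.0]
wrist_force: [-0.3, -0.4, 0.4]
width: -0.1
clock: 8.95
eef_pos: [441.8, -245.1, 86.1]
tcp_rot: [0.568, 3.09, -0.0]
wrist_force: [-1.1, -0.4, -0.2]
width: -0.1
[ 0.0005 -0.0004  0.0011]
```

```bash
python3 -m creep '-1 0 0 0.002 0;-1 0 0 0.004 0;-1 0 0 0.004 0'; python3 -m creep '-1 0 0 0.002 0;-1 0 0 0.004 0;-1 0 0 0.004 0';python3 -m creep '-1 0 0 0.002 0;-1 0 0 0.004 0;-1 0 0 0.004 0'
```

```text
clock: 9.2
eef_pos: [441.6, -245.1, 81.9]
tcp_rot: [-0.568, -3.089, -0.0]
wrist_force: [0.6, 0.3, 0.6]
width: 0.0
clock: 9.45
eef_pos: [441.5, -245.1, 77.8]
tcp_rot: [-0.568, -3.089, -0.001]
wrist_force: [0.0, 0.4, -0.9]
width: 0.1
clock: 9.7
eef_pos: [441.5, -245.1, 73.8]
tcp_rot: [-0.568, -3.089, -0.001]
wrist_force: [0.2, 0.7, 0.1]
width: 0.2
```

```bash
python3 -m creep '-1 0 0 0.002 0;-1 0 0 0.003 0;-1 0 0 0.003 0'; python3 -m creep '-1 0 0 0.001 0;-1 0 0 0.002 0;-1 0 0 0.003 0;-1 0 0 0.003 0'
```

```text
clock: 9.95
eef_pos: [441.7, -245.3, 71.3]
tcp_rot: [0.568, 3.09, -0.0]
wrist_force: [-0.3, -0.7, 2.6]
width: 0.2
clock: 10.28
eef_pos: [441.5, -245.5, 68.9]
tcp_rot: [-0.568, -3.09, 0.001]
wrist_force: [-4.2, -0.8, 8.4]
width: -0.1
```

```bash
python3 -m creep '-1 0 0 0.001 0;-1 0 0 0.002 0;-1 0 0 0.003 0;-1 0 0 0.003 0'; python3 -m creep '-1 0 0 0.001 0;-1 0 0 0.002 0;-1 0 0 0.003 0;-1 0 0 0.003 0';python3 -m creep '-1 0 0 0.001 0;-1 0 0 0.002 0;-1 0 0 0.002 0'
```

```text
clock: 10.62
eef_pos: [441.5, -245.2, 65.2]
tcp_rot: [-0.568, -3.089, -0.0]
wrist_force: [0.0, 0.8, -0.3]
width: -0.0
clock: 10.95
eef_pos: [441.7, -245.2, 62.0]
tcp_rot: [-0.568, -3.09, -0.0]
wrist_force: [-0.1, 0.9, -0.4]
width: 0.2
clock: 11.2
eef_pos: [441.8, -245.3, 61.9]
tcp_rot: [0.568, 3.09, -0.001]
wrist_force: [-7.1, 3.9, 21.0]
width: 0.1
```

Clicked here: the force dropped, then it went stiff at z of about 62. Next mark (-x,+y).

```bash
python3 -m creep '-1 0 0 -0.03 0;-1 0 0.035 -0.03 0;-1 0 0.07 -0.03 0;-1 0 0.07 -0.025 0;-1 0 0.07 -0.018 0'; python3 -c "
from h import *
print(shift([*marks()[-1,1],75]))"; python3 -m creep '-1 0 0 0.001 0;-1 0 0 0.002 0;-1 0 0 0.003 0'; python3 -m creep '-1 0 0 0.002 0;-1 0 0 0.004 0;-1 0 0 0.004 0'
```

```text
clock: 11.62
eef_pos: [467.2, -178.8, 78.3]
tcp_rot: [0.564, 3.089, -0.001]
wrist_force: [0.9, -0.0, 0.3]
width: 0.0
[ 0.0023 -0.0015  0.0033]
clock: 11.87
eef_pos: [466.3, -180.6, 74.9]
tcp_rot: [-0.57, -3.089, -0.0]
wrist_force: [0.4, 0.1, 0.7]
width: -0.2
clock: 12.12
eef_pos: [466.3, -180.0, 70.8]
tcp_rot: [-0.569, -3.089, -0.0]
wrist_force: [-1.1, -0.3, -1.0]
width: -0.2
```

```bash
python3 -m creep '-1 0 0 0.001 0;-1 0 0 0.002 0;-1 0 0 0.003 0;-1 0 0 0.003 0'; python3 -m creep '-1 0 0 0.001 0;-1 0 0 0.002 0;-1 0 0 0.003 0;-1 0 0 0.003 0'
```

```text
clock: 12.45
eef_pos: [466.5, -179.7, 68.0]
tcp_rot: [-0.568, -3.09, -0.0]
wrist_force: [0.2, -0.0, -0.3]
width: 0.1
clock: 12.78
eef_pos: [466.5, -179.7, 65.0]
tcp_rot: [-0.568, -3.089, -0.0]
wrist_force: [-0.1, -0.5, 0.8]
width: 0.0
```

```bash
python3 -m creep '-1 0 0 0.001 0;-1 0 0 0.002 0;-1 0 0 0.003 0;-1 0 0 0.003 0'; python3 -m creep '-1 0 0 0.001 0;-1 0 0 0.002 0;-1 0 0 0.002 0'
```

```text
clock: 13.12
eef_pos: [466.5, -179.8, 62.1]
tcp_rot: [-0.568, -3.09, -0.0]
wrist_force: [-0.0, -0.5, 0.1]
width: 0.3
clock: 13.37
eef_pos: [466.7, -179.8, 61.9]
tcp_rot: [0.568, 3.09, -0.001]
wrist_force: [-7.3, 4.3, 20.3]
width: 0.3
```

This corner was already at home height, and I pressed it with 20 N. Next (+x,-y), then (+x,+y) again as a check.

```bash
python3 -m creep '-1 0 0 -0.03 0;-1 -0.034 -0.023 -0.03 0;-1 -0.068 -0.047 -0.03 0;-1 -0.1 -0.07 -0.03 0;-1 -0.1 -0.07 -0.02 0'; python3 -c "
from h import *
print(shift([*marks()[1,-1],72]))"; python3 -m creep '-1 0.002 0 0.003 0;-1 0.002 0 0.006 0;-1 0.002 0 0.008 0;-1 0.002 0 0.008 0'; python3 -m creep '-1 0 0 0.002 0;-1 0 0 0.004 0;-1 0 0 0.004 0'
```

```text
clock: 13.78
eef_pos: [538.5, -286.9, 82.0]
tcp_rot: [0.571, 3.082, -0.007]
wrist_force: [0.3, 0.1, -1.1]
width: -0.0
[0.0059 0.0066 0.01  ]
clock: 14.12
eef_pos: [532.8, -279.1, 72.1]
tcp_rot: [-0.567, -3.089, -0.001]
wrist_force: [-0.6, 0.4, 0.4]
width: 0.1
clock: 14.37
eef_pos: [533.1, -279.7, 68.1]
tcp_rot: [-0.568, -3.09, -0.0]
wrist_force: [0.1, 0.0, 0.1]
width: -0.4
```

```bash
python3 -m creep '-1 -0.002 0 0.001 0;-1 -0.002 0 0.002 0;-1 -0.002 0 0.003 0;-1 -0.002 0 0.003 0'; python3 -m creep '-1 0 0 0.001 0;-1 0 0 0.002 0;-1 0 0 0.003 0;-1 0 0 0.003 0'
```

```text
clock: 14.7
eef_pos: [535.0, -280.7, 64.9]
tcp_rot: [-0.568, -3.089, -0.0]
wrist_force: [0.1, 0.9, 0.1]
width: -0.1
clock: 15.03
eef_pos: [535.1, -280.8, 62.1]
tcp_rot: [-0.568, -3.09, -0.0]
wrist_force: [0.5, -0.6, -0.6]
width: 0.2
```

```bash
python3 -m creep '-1 0 0 0.001 0;-1 0 0 0.002 0;-1 0 0 0.002 0'; python3 -m creep '-1 0 0 -0.03 0;-1 0 0.035 -0.03 0;-1 0 0.07 -0.03 0;-1 0 0.07 -0.02 0;-1 0 0.07 -0.01 0'; python3 -m creep '-1 0 0 0.003 0;-1 0 0 0.006 0;-1 0 0 0.006 0'; python3 -m creep '-1 0 0 0.001 0;-1 0 0 0.002 0;-1 0 0 0.003 0;-1 0 0 0.003 0'
```

```text
clock: 15.28
eef_pos: [535.2, -280.9, 61.9]
tcp_rot: [0.568, 3.089, -0.001]
wrist_force: [-5.8, 3.9, 14.0]
width: 0.3
clock: 15.7
eef_pos: [560.7, -214.1, 70.2]
tcp_rot: [0.564, 3.089, -0.001]
wrist_force: [-0.1, -1.2, 0.0]
width: -0.2
clock: 15.95
eef_pos: [559.4, -216.2, 63.4]
tcp_rot: [-0.57, -3.088, -0.001]
wrist_force: [-0.2, 0.1, 1.2]
width: -0.2
clock: 16.28
eef_pos: [560.1, -215.9, 62.0]
tcp_rot: [0.569, 3.089, -0.001]
wrist_force: [-2.9, -1.3, 5.3]
width: -0.1
```

```bash
python3 -m creep '-1 0 0 0.001 0;-1 0 0 0.001 0;-1 0 0 0.001 0'; python3 -m creep '-1 0 0 -0.03 0;-1 0 0 -0.06 0;-1 0 0 -0.1 0;-1 0.04 0 -0.13 0;-1 0.08 0 -0.13 0';python3 -m creep '-1 0.04 0 0 0;-1 0.05 0 0 0;-1 0.05 0 0 0'
python3 - <<'E'
from h import *
a=bot.grab_frame("wrist")[:,:,::-1];b=bot.grab_frame("side")[200:300,180:315,::-1]
cv2.imwrite("pics/w5.png",np.hstack([a[60:380,100:460],cv2.resize(b,(432,320),interpolation=2)]))
E
```

```text
clock: 16.53
eef_pos: [560.1, -215.9, 61.9]
tcp_rot: [0.568, 3.089, -0.002]
wrist_force: [-6.1, 0.9, 12.5]
width: 0.1
clock: 16.95
eef_pos: [491.8, -190.2, 194.0]
tcp_rot: [0.567, 3.081, -0.006]
wrist_force: [1.1, -0.5, 0.8]
width: -0.1
clock: 17.2
eef_pos: [441.6, -170.1, 190.4]
tcp_rot: [0.569, 3.089, -0.0]
wrist_force: [-0.2, -0.4, 0.4]
width: 0.0
```

View pics/w5.png

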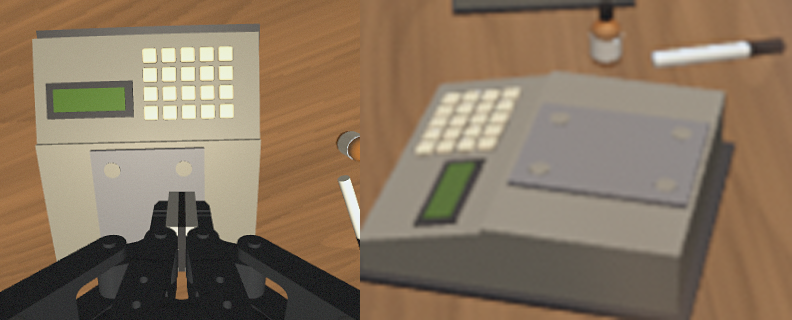

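The cover looks flat with no clips showing, and the bottle is upright. A quick numeric check of the cover's centre and plane from these pixels, then hand in.

Run:
```python
from h import *
s=np.array([[540,169],[560,119],[682,134],[665,184]])-[360,0];s=s/3.2+[180,200]
P=ray("side",s,67);print(P.round(1),P.mean(0),np.linalg.norm(np.diff(P,axis=0),axis=1))
o=bot.get_obs();print(o["clock"],o["wrist_force"]);bot.finish_job()
```

```text
[[ 445.7 -247.1   67. ]
 [ 467.8 -181.6   67. ]
 [ 562.6 -214.4   67. ]
 [ 538.9 -278.1   67. ]] [ 503.74598644 -230.31033585   67.        ] [ 69.21561084 100.25128583  68.02146184]
17.3 [-0.04159244 -0.03643566  0.19805736]
the job is handed in; nothing more can be done
```

I pressed all four thumb marks with the closed fingertips, in the order (+x,+y), (-x,-y), (-x,+y), (+x,-y), then (+x,+y) once more. I handed the job in at 17.3 s with the arm lifted clear; no verdict is reported.

**Last checks**
- **Height:** every corner went stiff at the same tool height, about 62 mm.
- **Picture:** the last pictures show the cover flat with no clips showing, and the bottle upright where it was.
- **Position:** the marks measure 69/100/68 mm apart at home height. The cover's centre is about (504, -230), within 4 mm of where it started.
- **Force:** the most I read was 26 N upward at the wrist.

**What disagreed or is unsure**
- **Fingertip height:** contact came about 25 mm lower than the stated 19 mm fingertip overhang implies, so I went by force and pictures instead.
- **First corner:** it went stiff about 3 mm early on the first press, which is why I pressed it again. I judged the first-corner tilt from a picture and did not measure it.
- **Diagonal corner:** it had not risen when I reached it; contact was at the original height.
- **Third and fourth corners:** they were already down when I reached them, so I felt no click. I confirmed them only by pressing, at 20 N and 14 N.

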